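# Space and press home an inset drawer front

## Robot

A 6-joint arm with a two-finger parallel gripper is mounted at the origin on the work surface. World frame = base frame: x ahead of the robot, y to its left, z up, the work surface at z = 0. Lengths are in m, angles in degrees, forces in N, time in s.
With the tool pointing down it reaches from about 0.375 to 0.9 m from the base axis. Payload 3.1 kg.
Tool frame: the origin (TCP) lies at the very end of the fingers, on their centre line; the grasp point (between the pads) lies 19 mm behind it (grip_point_offset is the distance from the TCP to the grasp point, in m); y points along the fingers, x is the direction in which the jaws open and shut, and the axes are right-handed (so a half turn about y gives the same grasp; the last joint's range is limited). The gripper opens to 87 mm and grips with 3 to 60 N. Pads are 19 mm wide; open, the fingers measure 117 mm over their backs; the gripper's body (75 mm by 190 mm) begins 51 mm behind the grasp point.
Start: joints at [54.689, 30.224, 82.088, -0, 67.689, -10.227], TCP at [0.265, 0.566, 0.223] pointing down, gripper open.
Joint ranges: [-176.69, 176.69], [-43.24, 126.21], [12.49, 139.97], [-82, 262], [0, 151.66], [-163.58, 163.58]. Speed limits (degrees/s): [159.86, 159.86, 180, 180, 180, 180].

## Interface

Orientations are given as a 3x3 rotation matrix whose columns are the frame's x, y, z axes.
In Python, from rig import * gives the robot as it stands.
- The arm moves only by the tool send_rows, never from a script. Its argument "moves" is text: rows parted by semicolons, each of 5 numbers parted by spaces: the finger opening in mm, from 0 to 87, then the shift along the tool's x, y, z in mm, then the turn about the tool's y in degrees. In form: fingers dx dy dz yaw; .... A call has 1 to 20 rows; each row shifts and turns the commanded pose from where the row before left it, along the tool's axes as they then stand; what a row does not reach is not made up. A row lasts 1/12 s, in which the tool goes at most 41.7 mm and 7.16 degrees, less where a joint would pass 70% of its speed; a pose out of reach is approached as far as the arm can. A call is refused whole if a number of a shift passes 41.7 or a number of a turn 7.16, either way. A call with a gripper value outside its range is refused whole. The fingers move at their own pace and stop on an object; the grip force is fixed at half the most. Time passes only in rows, so rows that do not move let the fingers close. It gives the time, the measured TCP pose, the force and the opening at its end, in the units of the state.
- read_state(): the state, without advancing time (a new reading comes with each control period).
- capture(name): name is "side" or "top" or "wrist"; returns a dict with "image" (384x512x3 uint8, blue, green, red), "z_map" (384x512 float32, m along the optical axis (not along the pixel's ray), 0 where there is no reading), "mtx" (3x3 intrinsics, pixels), "origin" and "rotation" of the camera in the world; the wrist camera has in their place "tool_from_camera" (4x4, takes a point from camera to tool coordinates, whose origin is the TCP and whose axes are the tool frame's). Camera axes: x right, y up, looking along -z (the intrinsics and any distortion apply to the point x, -y, -z); pixel columns grow to the right and rows downward; lengths in m; the calibration is good to about 2 mm. A picture is of the moment at which its call begins: read the wrist's pose just before it.
- hand_in(): hands the job in, once; it reports no verdict.
Trained networks look in a picture, given as the dict that the camera call returned (one of the last four; its "shot" number tells which), for a name from the list of things; names that differ only in an ending like _2 or _b are one class to them, and where a whole thing is asked for, a point or a joint stands for the part that bears it (a point fixed in the world has none). Each returns a list of dicts, best first, with "p" (0 to 1); they miss things now and then, are a little off and sometimes report something else, mostly with a low value. They report only what shows in the picture. A call takes as long as a camera call. They do not tell look-alikes from the thing itself.
- search_frame(picture, name): "bbox" ([left, top, right, bottom] in pixels, round what is visible of it).
- masks_of(picture, name): "region" (384x512 bool, what is visible of it) and "bbox" ([left, top, right, bottom] in pixels, round what is visible of it).
- mark_of(picture, name): "pixel" ([row, column] in pixels: a listed point, or the origin of a listed thing).
The state is a dict: "time_s": time; "joint_positions": joint angles; "qvel": joint speeds; "tau": joint torques, N m; "position": TCP position; "tcp_rot": TCP orientation; "force": force on the tool from outside, world axes, zero at the start; "moment": the same for the moment, N m; "opening": opening from 0.0 (shut) to 1.0 (fully open).
Only numpy, scipy, OpenCV 4.12 (cv2) and the standard library are available. Lean on these libraries where they do the work, as an engineer would, in place of code of your own. Each camera call takes 0.05 s, during which the arm holds its last target. There are 200 camera calls.

## Task

Take the plywood spacer out of its rack and slide it on edge, all the way down, into the one gap beside the raised drawer front that is wide enough for it, and let go of it there. Then press the drawer front down with the gripper until it is flush with the wooden bars around it, and finish while still holding it pressed flush, with the spacer still in its gap. Leave the other things on the bench alone.

Things in the scene. Friction and masses are not known exactly. Their poses are not given: they have to be found in the camera images.
- spacer: plywood board standing on its long edge in the rack, 70 long (x) by 12 thick (y) by 80 tall (z) mm, edges rounded 3 mm, about 50 g. Origin: centre of its underside; z up. It starts 20 mm deep in the rack's slot, so 60 mm stand out above the rack.
- rack: fixed wooden block 100 (x) by 54 (y) by 30 (z) mm on the bench, with a slot along x, 16 mm wide, 80 mm long, floor 10 mm above the bench. Origin: centre of its underside; x along the slot.
- jig: fixed fit-up jig: dark wooden bed 230 (x) by 270 (y) by 18 mm thick, flat on the bench, with two fixed wooden end rails along y, inner faces at x = -79 and +79 mm. Tops of rails and stiles are 48 mm above the bench, 30 above the bed, which is the floor of the gaps. Origin: centre of its underside, below the drawer front's centre.
- front: pale blue-green slab 150 (x) by 120 (y) by 20 (z) mm amid the jig, axes as the jig's; origin: centre of underside. Starts raised on spring plungers, top 58 mm above the bench; moves only straight down, 10 mm to a hard stop, its top then flush with the bars (48 mm above the bench). Springs push up about 4 N at first, 9 N when flush, and raise it when let go. 4 mm gaps to the end rails.
- stile_a: fixed narrow wooden side bar of the jig, 158 (x) by 34 (y) by 30 (z) mm, edges rounded 3 mm, axes as the jig's; stands on the bed beside the drawer front, at jig y = +93 or -93 mm. The gap between it and the drawer front is 16 mm wide, from 60 to 76 mm off the jig's centre: the one that takes the spacer. Origin: centre of its underside, 18 mm above the bench.
- stile_b: fixed wide wooden side bar of the jig, 158 (x) by 56 (y) by 30 (z) mm, on the side of the drawer front opposite the narrow one, at jig y = -93 or +93 mm. Its gap to the drawer front is only 5 mm. Origin: centre of its underside.
- glue: bystander: white glue bottle, 60 mm diameter, 160 mm tall, origin at the centre of its underside
- offcut: bystander: wood offcut 50 by 140 by 20 mm lying flat, origin at the centre of its underside
- hammer: bystander: hammer about 0.28 m long lying on the bench along its x
- pencil: bystander: yellow pencil, 8 mm thick, 160 mm long, lying along its x
Things that resemble listed ones, but are neither listed nor needed, are in the scene too. Several things have the shape of the spacer; the one meant has the colours described above.

How it is judged:
By the outcome, as a careful person would: the job done as asked, in the order asked, and still so for the second after the job is handed in, while the arm keeps its last pose, push and grip.
It also fails if it takes over 48 s, if anything falls off the work surface, if the arm or the gripper's body presses on something with over 40 N, if the wrist force passes 120 N, or if a joint passes its speed limit or range.

## Working session

There is one attempt and no reset: what is moved stays moved. The work goes in short steps, Python scripts to look and compute and a tool call to move; the robot and the scene stay as the last step left them, time stands still between calls to the robot, and variables do not carry over. Pictures are saved under pics/ and viewed, about 8 in all and at most 12, crops included, and the job is handed in when it is done.

Besides the shell and the picture viewer there is one more tool, called by a JSON object that holds its "name" and its "arguments", one argument or row to a line. send_rows: Moves the arm, as the interface text tells. Its arguments: {"type":"object","properties":{"moves":{"type":"string"}},"required":["moves"]}

```bash
mkdir -p pics; ls; cat > h.py <<'E'
from rig import *
import numpy as np, cv2
def pts(c,T=None):
    z=c["z_map"]; K=c["mtx"]; v,u=np.mgrid[:z.shape[0],:z.shape[1]]
    P=np.stack([(u-K[0,2])/K[0,0]*z,-(v-K[1,2])/K[1,1]*z,-z],-1)
    if T is None: R,o=np.array(c["rotation"]),np.array(c["origin"])
    else: R,o=T[:3,:3],T[:3,3]
    W=P@R.T+o; W[z==0]=np.nan
    return W
def wpose():
    s=read_state(); T=np.eye(4); T[:3,:3]=s["tcp_rot"]; T[:3,3]=s["position"]; return T
def wrist():
    T=wpose(); c=capture("wrist"); return c,T@np.array(c["tool_from_camera"])
E
python3 - <<'E'
from h import *
s=read_state(); print({k:np.round(v,3).tolist() for k,v in s.items()})
for n in ["top","side"]:
    c=capture(n); cv2.imwrite(f"pics/{n}0.png",c["image"]); np.savez(f"{n}0.npz",W=pts(c),im=c["image"])
    W=pts(c)
    print(n,c["origin"],c["mtx"].tolist(), [k for k in c])
    for o in ["spacer","rack","jig","front","stile_a","stile_b"]:
        for d in masks_of(c,o)[:4]:
            m=d["region"]; q=W[m]; print(o,round(d["p"],2),np.round(d["bbox"]).tolist(),np.nanmedian(q,0).round(3),np.nanmax(q[:,2]).round(3))
E
```

```text
pics
{'time_s': 0.0, 'joint_positions': [54.689, 30.278, 82.156, 0.002, 67.689, -10.227], 'qvel': [-0.028, 0.084, -0.072, -0.043, 0.081, -0.084], 'tau': [0.001, -44.004, -17.659, 0.063, 0.058, -0.0], 'position': [0.265, 0.565, 0.222], 'tcp_rot': [[0.424, -0.001, -0.906], [0.906, -0.002, 0.424], [-0.002, -1.0, 0.0]], 'force': [0.205, 0.563, -0.293], 'moment': [-0.037, -0.016, 0.017], 'opening': 0.997}
top [5.21366272e-01 7.72256852e-04 1.33675285e+00] [[387.74334779745186, 0.0, 252.9011296119713], [0.0, 387.74334779745186, 194.1491819925136], [0.0, 0.0, 1.0]] ['image', 'z_map', 'mtx', 'origin', 'rotation', 'shot']
spacer 0.44 [193.0, 222.0, 205.0, 241.0] [0.482 0.196 0.085] 0.096
rack 0.63 [188.0, 210.0, 213.0, 242.0] [0.497 0.189 0.03 ] 0.093
jig 0.88 [254.0, 175.0, 351.0, 256.0] [ 0.538 -0.151  0.05 ] 0.066
front 0.59 [283.0, 185.0, 330.0, 238.0] [ 0.541 -0.147  0.058] 0.066
stile_a 0.8 [264.0, 194.0, 291.0, 244.0] [ 0.517 -0.057  0.048] 0.055
stile_a 0.7 [318.0, 184.0, 343.0, 230.0] [ 0.558 -0.235  0.047] 0.056
stile_b 0.8 [264.0, 194.0, 291.0, 244.0] [ 0.517 -0.057  0.048] 0.055
s
[... 194 characters left out ...]
4446525], [0.0, 0.0, 1.0]] ['image', 'z_map', 'mtx', 'origin', 'rotation', 'shot']
spacer 0.54 [218.0, 154.0, 235.0, 170.0] [0.482 0.194 0.061] 0.094
spacer 0.54 [221.0, 167.0, 232.0, 199.0] [0.484 0.083 0.045] 0.085
rack 0.64 [211.0, 162.0, 241.0, 180.0] [0.484 0.183 0.026] 0.04
jig 0.95 [198.0, 203.0, 296.0, 289.0] [ 0.538 -0.186  0.048] 0.063
front 0.65 [215.0, 216.0, 274.0, 256.0] [ 0.539 -0.16   0.058] 0.063
stile_a 0.86 [225.0, 249.0, 282.0, 275.0] [ 0.564 -0.245  0.047] 0.052
stile_a 0.66 [212.0, 200.0, 262.0, 223.0] [ 0.515 -0.059  0.048] 0.059
stile_b 0.86 [225.0, 249.0, 282.0, 275.0] [ 0.564 -0.245  0.047] 0.052
stile_b 0.66 [212.0, 200.0, 262.0, 223.0] [ 0.515 -0.059  0.048] 0.059
```

```bash
python3 - <<'E'
import cv2,numpy as np
a=cv2.imread("pics/top0.png");b=cv2.imread("pics/side0.png")
a=cv2.resize(a[130:310,150:400],None,fx=3.2,fy=3.2,interpolation=3)
b=cv2.resize(b[130:310,150:400],None,fx=3.2,fy=3.2,interpolation=3)
cv2.imwrite("pics/ta.png",a);cv2.imwrite("pics/sb.png",b)
E
```

```text
(no output)
```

View pics/top0.png

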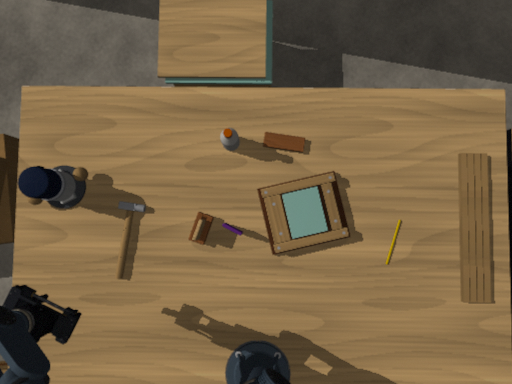

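View pics/sb.png

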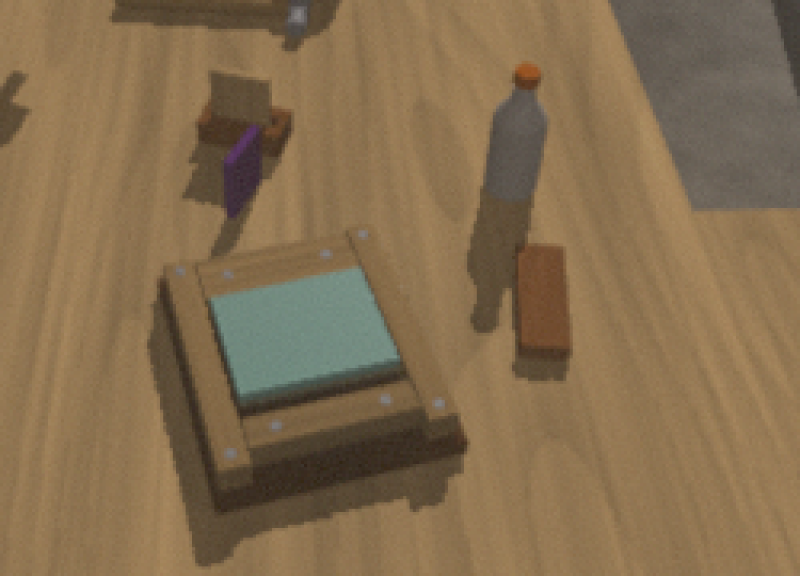

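Side view: the narrow stile is on the near (-y) side with the wider gap; the plywood spacer is in the rack (crop ~240,100), and the purple board (~243,170) is a look-alike. Next: fit the poses.

```bash
python3 - <<'E'
from h import *
for n in ["top","side"]:
    d=np.load(f"{n}0.npz");W,im=d["W"],d["im"]
    def box(name,cx,cy,r,z0,z1,col=None):
        m=(abs(W[...,2]-(z0+z1)/2)<(z1-z0)/2)&(np.hypot(W[...,0]-cx,W[...,1]-cy)<r)
        if col: m&=(im[...,0].astype(int)-im[...,2]>10)
        q=(W[m][:,:2]*1000).astype(np.float32); print(n,name,len(q),cv2.minAreaRect(q))
    box("spacer",.482,.19,.06,.075,.1); box("spacerAll",.482,.19,.045,.04,.1); box("rack",.482,.19,.08,.02,.1)
    box("front",.54,-.15,.12,.053,.065,1)
    box("jig",.54,-.15,.22,.035,.07)
E
```

```text
top spacer 94 ((479.2585754394531, 200.2753448486328), (12.547652244567871, 69.21227264404297), 70.77631378173828)
top spacerAll 122 ((479.2243347167969, 200.19203186035156), (12.726877212524414, 69.20462799072266), 70.90340423583984)
top rack 479 ((474.1963195800781, 174.6435546875), (105.54478454589844, 99.92637634277344), 70.220703125)
top front 1580 ((540.0070190429688, -148.331298828125), (148.494140625, 119.64984130859375), 13.384557723999023)
top jig 4364 ((539.5397338867188, -148.3289794921875), (217.9718017578125, 250.61317443847656), 13.744524955749512)
side spacer 92 ((481.9430847167969, 199.3883514404297), (21.74622917175293, 68.99665832519531), 68.8281021118164)
side spacerAll 240 ((481.36236572265625, 198.91542053222656), (21.974899291992188, 69.5830307006836), 66.82868194580078)
side rack 462 ((476.3105773925781, 174.8773956298828), (107.67676544189453, 100.6139144897461), 70.16017150878906)
side front 1337 ((540.5867309570312, -151.8488006591797), (145.51254272460938, 115.80554962158203), 13.79791259765625)
side jig 4482 ((530.1634521484375, -104.13307189941406), (218.6681365966797, 344.2942199707031), 13.892485618591309)
```

{"name": "send_rows", "arguments": {
  "moves": "87 -21.8 0 -31.7 0;87 -21.8 0 -31.7 0;87 -21.8 0 -31.7 0;87 -21.8 0 -31.7 0;87 -21.8 0 -31.7 0;87 -21.8 0 -31.7 0;87 -21.8 0 -31.7 0;87 -21.8 0 -31.7 0;87 -21.8 0 -31.7 0;87 -21.8 0 -31.7 0;87 -21.8 0 -31.7 0;87 0 0 0 -5.9;87 0 0 0 0;87 0 0 0 0;87 0 0 0 0"
}}

```text
time_s: 1.95
position: [0.4784, 0.2017, 0.2225]
tcp_rot: [[0.33, -0.001, -0.944], [0.944, 0.0, 0.33], [0.0, -1.0, 0.001]]
force: [-0.2, 1.0, 0.0]
opening: 1.001
```

```bash
cat > w.py <<'E'
from h import *
import sys
c,T=wrist(); cv2.imwrite(f"pics/{sys.argv[1]}.png",c["image"]); W=pts(c,T); im=c["image"].astype(int)
s=read_state(); print(s["time_s"],np.round(s["position"],4),np.round(s["tcp_rot"],3).tolist(),np.round(s["force"],1),round(s["opening"]*87,1),np.round(s["joint_positions"],1))
E
cat > w1.py <<'E'
from w import *
m=(W[...,2]>.08)&(W[...,2]<.1)&(np.hypot(W[...,0]-.479,W[...,1]-.2)<.06)
q=(W[m][:,:2]*1000).astype(np.float32); print(len(q),cv2.minAreaRect(q),np.nanmedian(W[m][:,2]))
t=np.array(s["position"])[:2]*1000;R=np.array(s["tcp_rot"])
d=np.r_[np.array(cv2.minAreaRect(q)[0])-t,0]; print("tool shift",R.T@d)
E
python3 w1.py w1
```

```text
2.0 [0.4783 0.202  0.2225] [[0.328, -0.0, -0.945], [0.945, 0.0, 0.328], [0.0, -1.0, 0.0]] [ 0.2 -0.2  0.6] 86.8 [ 10.5  22.1  97.1   0.   60.8 -60.3]
887 ((479.349853515625, 199.5810089111328), (11.8355712890625, 69.97437286376953), 70.9383316040039) 0.08959350614767042
tool shift [-1.91122048e+00 -8.86174719e-04 -1.80414691e+00]
```

View pics/w1.png

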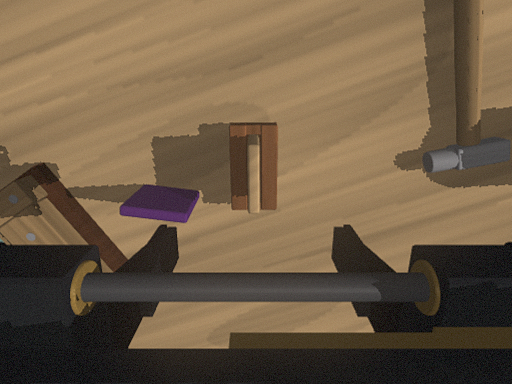

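The wrist view shows the plywood spacer upright in the rack at about (255,175), aligned with the tool. The purple look-alike is at (160,203), clear of the fingers. Descending and grasping.

{"name": "send_rows", "arguments": {
  "moves": "87 -1.9 30 -1.8 0;87 0 35 0 0;87 0 35 0 0;87 0 30 0 0;87 0 20 0 0;87 0 12 0 0;87 0 0 0 0;87 0 0 0 0;0 0 0 0 0;0 0 0 0 0;0 0 0 0 0;0 0 0 0 0;0 0 0 0 0;0 0 0 0 0;0 0 0 0 0;0 0 0 0 0;0 0 0 0 0;0 0 0 0 0"
}}

```text
time_s: 3.5
position: [0.4801, 0.1986, 0.0605]
tcp_rot: [[0.329, -0.0, -0.944], [0.944, -0.0, 0.329], [-0.0, -1.0, 0.0]]
force: [0.5, 0.8, -1.0]
opening: 0.325
```

{"name": "send_rows", "arguments": {
  "moves": "0 0 0 0 0;0 0 0 0 0;0 0 0 0 0;0 0 0 0 0;0 0 0 0 0;0 0 0 0 0;0 0 0 0 0;0 0 0 0 0"
}}

```text
time_s: 4.17
position: [0.4801, 0.1986, 0.0605]
tcp_rot: [[0.329, -0.0, -0.944], [0.944, -0.0, 0.329], [-0.0, -1.0, 0.0]]
force: [-0.9, -1.4, -0.7]
opening: 0.138
```

{"name": "send_rows", "arguments": {
  "moves": "0 0 -5 0 0;0 0 -10 0 0;0 0 -15 0 0;0 0 -25 0 0;0 0 -30 0 0;0 0 -25 0 0;0 0 0 0 0;0 0 0 0 0"
}}

```text
time_s: 4.83
position: [0.4813, 0.1989, 0.1727]
tcp_rot: [[0.329, 0.005, -0.944], [0.944, 0.001, 0.329], [0.002, -1.0, -0.004]]
force: [-0.6, 0.7, 0.4]
opening: 0.135
```

{"name": "send_rows", "arguments": {
  "moves": "0 -15 0 -8.5 0;0 -26.1 0 -14.85 0;0 -26.1 0 -14.85 0;0 -26.1 0 -14.85 0;0 -26.1 0 -14.85 0;0 -26.1 0 -14.85 0;0 -26.1 0 -14.85 0;0 -26.1 0 -14.85 0;0 -26.1 0 -14.85 0;0 -26.1 0 -14.85 0;0 -26.1 0 -14.85 0;0 -26.1 0 -14.85 0;0 -26.1 0 -14.85 0;0 -26.1 0 -14.85 0;0 -11 0 -6.4 0;0 0 0 0 -5.5;0 0 0 0 -5.5;0 0 0 0 -5.5;0 0 0 0 -5.5;0 0 0 0 -5.5"
}}

```text
time_s: 6.5
position: [0.5553, -0.2135, 0.1691]
tcp_rot: [[-0.149, -0.003, -0.989], [0.989, 0.002, -0.149], [0.003, -1.0, 0.003]]
force: [0.3, 0.5, -0.8]
opening: 0.138
```

{"name": "send_rows", "arguments": {
  "moves": "0 0 0 0 -5.3;0 0 0 0 0;0 0 0 0 0;0 0 0 0 0;0 0 0 0 0;0 0 0 0 0"
}}

```text
time_s: 7.0
position: [0.5564, -0.2145, 0.1704]
tcp_rot: [[-0.235, -0.0, -0.972], [0.972, 0.0, -0.235], [0.0, -1.0, 0.0]]
force: [-0.0, 0.6, -1.3]
opening: 0.14
```

```bash
cat > w2.py <<'E'
from w import *
R=np.array(s["tcp_rot"]);t=np.array(s["position"])
Q=(W-t)@R*1000   # tool coords mm; z up = -y
np.savez("w2.npz",W=W,Q=Q,im=im)
H=W[...,2]*1000
# profile along tool x in bins across tool z strips
for z0 in range(-140,141,20):
    m=(abs(Q[...,2]-z0)<5); o=[]
    for x in range(-60,61,4):
        k=m&(abs(Q[...,0]-x)<2); o.append(f"{np.nanmedian(H[k]):.0f}" if k.sum()>2 else ".")
    print(z0,*o)
for o in ["front","spacer","stile_a"]:
    for d in masks_of(c,o)[:3]:
        q=W[d["region"]]*1000; q=q[np.isfinite(q[:,0])]; z=np.median(q[:,2]); q=q[abs(q[:,2]-z)<4]
        print(o,round(d["p"],2),np.round(d["bbox"]),len(q),z.round(1),cv2.minAreaRect(q[:,:2].astype(np.float32)))
E
python3 w2.py w2
```

```text
7.05 [ 0.5564 -0.2146  0.1704] [[-0.235, -0.0, -0.972], [0.972, 0.0, -0.235], [0.0, -1.0, 0.0]] [ 0.9  0.9 -0. ] 11.7 [ -31.8   31.6   89.2    0.    59.1 -135.4]
-140 . . . . . . . . . . . . . . . . . . . . . . . . . . . . . . .
-120 . . . . . . . . . . . . . . . . . . . . . . . . . . . . . . .
-100 . . . . . . . . . . . . . . . . . . . . . . . . . . . . . . .
-80 18 18 18 18 . . . . . . . . . . . . . . . . . . . . . . . . . . .
-60 18 18 18 18 46 48 48 48 49 . . . . . . . . . . . . . 58 58 58 58 58 58 58 58 58
-40 18 18 18 18 45 48 48 48 48 48 48 48 48 . . . . . 58 58 58 58 58 58 58 58 58 58 58 58 58
-20 18 18 18 18 45 48 48 48 48 48 48 48 48 . 199 200 200 198 58 58 58 58 58 58 58 58 58 58 58 58 58
0 18 18 18 18 45 48 48 48 48 48 48 48 228 220 199 200 199 220 225 58 58 58 58 58 58 58 58 58 58 58 58
20 18 18 18 18 269 268 267 267 267 267 267 267 265 268 267 266 267 268 266 267 267 267 267 267 267 265 58 58 58 58 58
40 18 18 18 18 46 48 258 258 258 258 258 259 258 253 165 168 165 56 257 258 258 258 258 258 258 255 58 58 58 58 58
60 18 18 18 18 45 47 48 48 48 48 48 48 48 30 18 18 18 57
[... 296 characters left out ...]
-0 0 -0 -0 0 0 -0 -0
140 0 -0 -0 -0 0 0 -0 -0 0 -0 -0 0 -0 -0 -0 -0 0 -0 -0 -0 -0 -0 -0 -0 -0 -0 -0 -0 0 -0 0
front 0.72 [264.  96. 407. 251.] 19033 57.9 ((534.7142333984375, -150.42437744140625), (138.51565551757812, 119.97017669677734), 13.602582931518555)
spacer 0.63 [243. 159. 268. 329.] 2531 199.3 ((555.6304931640625, -214.60675048828125), (70.58379364013672, 12.906753540039062), 12.703960418701172)
stile_a 0.86 [393.  90. 471. 258.] 9638 47.9 ((518.31103515625, -58.886512756347656), (157.1518096923828, 55.95819091796875), 13.916047096252441)
stile_a 0.62 [206.  93. 246. 246.] 4952 47.9 ((555.9044189453125, -240.96066284179688), (143.44168090820312, 34.08217239379883), 13.5230131149292)
```

View pics/w2.png

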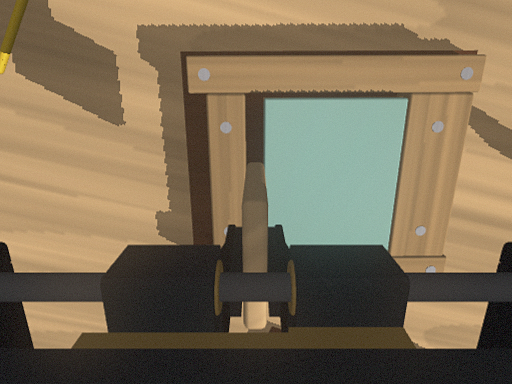

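The wrist view shows the spacer gripped (crop ~255,240), over the dark gap left of the blue-green front. It needs about -0.7 mm in tool x. Lowering it in stages.

{"name": "send_rows", "arguments": {
  "moves": "0 -0.7 15 0 0;0 0 20 0 0;0 0 12 0 0;0 0 5 0 0;0 0 5 0 0;0 0 5 0 0;0 0 5 0 0;0 0 0 0 0;0 0 0 0 0"
}}

```text
time_s: 7.95
position: [0.5568, -0.2154, 0.1037]
tcp_rot: [[-0.235, 0.0, -0.972], [0.972, -0.0, -0.235], [-0.0, -1.0, -0.0]]
force: [0.1, 0.2, -0.6]
opening: 0.139
```

```bash
python3 - <<'E'
from h import *
c=capture("side"); cv2.imwrite("pics/s2.png",cv2.resize(c["image"][180:300,180:310],None,fx=5,fy=5,interpolation=3))
E
```

```text
(no output)
```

View pics/s2.png

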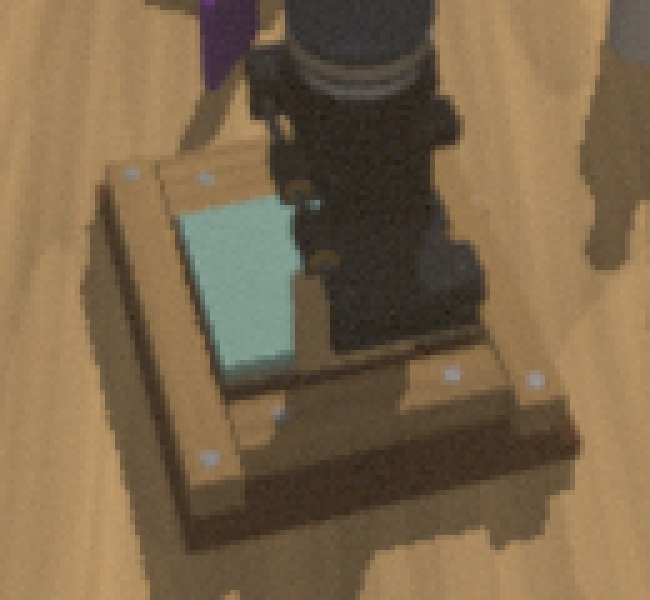

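The side view shows the spacer (crop ~312,315) entering the gap between the front and the near stile. Continuing down.

{"name": "send_rows", "arguments": {
  "moves": "0 0 4 0 0;0 0 4 0 0;0 0 4 0 0;0 0 4 0 0;0 0 4 0 0;0 0 4 0 0;0 0 3 0 0;0 0 2 0 0;0 0 2 0 0;0 0 0 0 0;0 0 0 0 0"
}}

```text
time_s: 8.92
position: [0.5567, -0.2154, 0.0725]
tcp_rot: [[-0.235, -0.0, -0.972], [0.972, 0.0, -0.235], [0.0, -1.0, 0.0]]
force: [0.3, 0.0, 0.2]
opening: 0.136
```

{"name": "send_rows", "arguments": {
  "moves": "0 0 1 0 0;0 0 1 0 0;0 0 1 0 0;0 0 0.7 0 0;0 0 0.5 0 0;0 0 0 0 0"
}}

```text
time_s: 9.42
position: [0.5567, -0.2154, 0.0685]
tcp_rot: [[-0.235, -0.0, -0.972], [0.972, -0.0, -0.235], [0.0, -1.0, 0.0]]
force: [-0.9, -0.2, 0.6]
opening: 0.137
```

{"name": "send_rows", "arguments": {
  "moves": "0 0 0.5 0 0;0 0 0.5 0 0;0 0 0.5 0 0;0 0 0 0 0;0 0 0 0 0"
}}

```text
time_s: 9.83
position: [0.5567, -0.2154, 0.0684]
tcp_rot: [[-0.236, 0.0, -0.972], [0.972, -0.0, -0.236], [-0.0, -1.0, -0.0]]
force: [-3.2, 0.5, 9.5]
opening: 0.135
```

Contact with the gap floor (9.5 N at TCP z 68.4, as expected). Releasing and rising.

{"name": "send_rows", "arguments": {
  "moves": "0 0 -1 0 0;40 0 0 0 0;40 0 0 0 0;40 0 0 0 0;40 0 0 0 0;40 0 0 0 0;40 0 0 0 0;40 0 0 0 0;40 0 0 0 0;40 0 0 0 0;40 0 -5 0 0;40 0 -10 0 0;40 0 -20 0 0;40 0 -30 0 0;40 0 -30 0 0;40 0 -25 0 0;40 0 0 0 0;40 0 0 0 0"
}}

```text
time_s: 11.33
position: [0.5578, -0.216, 0.1906]
tcp_rot: [[-0.236, 0.005, -0.972], [0.972, -0.003, -0.236], [-0.004, -1.0, -0.004]]
force: [-0.3, -0.2, -0.0]
opening: 0.461
```

```bash
sed -i 's/range(-60,61,4)/range(-24,25,2)/; s/range(-140,141,20)/range(-60,81,20)/' w2.py; python3 w2.py w3
```

```text
11.3833 [ 0.5566 -0.2153  0.1888] [[-0.235, 0.001, -0.972], [0.972, -0.001, -0.235], [-0.001, -1.0, -0.001]] [ 0.7 -0.2 -0.1] 40.0 [ -31.9   30.3   88.3   -0.    61.3 -135.5]
-60 48 48 48 48 48 48 48 48 47 39 . . . . . . 47 57 58 58 58 58 58 58 58
-40 48 48 48 48 48 48 48 48 47 . . . . . . 18 47 57 58 58 58 58 58 58 58
-20 48 48 48 48 48 48 48 48 47 97 97 98 98 98 97 96 43 57 58 58 58 58 58 58 58
0 250 212 208 48 48 48 48 48 47 97 97 98 98 98 97 97 56 58 58 58 58 204 209 220 249
20 285 290 290 290 290 290 290 290 290 290 290 290 290 290 290 290 290 290 290 290 290 290 290 289 285
40 276 48 48 48 48 48 48 47 45 18 36 48 45 45 19 18 19 57 58 58 58 58 58 59 276
60 48 48 48 48 48 48 48 48 39 19 18 18 18 18 18 18 19 57 58 58 58 58 58 58 58
80 47 47 48 48 48 47 47 47 47 47 47 47 47 47 47 47 47 47 47 48 47 47 48 48 48
front 0.59 [261.  94. 402. 253.] 18419 57.9 ((540.4653930664062, -148.94332885742188), (150.0480194091797, 119.90928649902344), 13.749005317687988)
spacer 0.98 [250. 134. 263. 227.] 1099 97.4 ((555.9026489257812, -215.84506225585938), (69.79144287109375, 11.363659858703613), 13.467970848083496)
spacer 0.6 [262.  91. 404. 253.] 18435 57.9 ((540.5394287109375, -148.91015625), (150.0160675048828, 120.07896423339844), 13.642411231994629)
stile_a 0.88 [211.  87. 248. 246.] 5136 47.9 ((562.6402587890625, -239.2032928466797), (158.4996337890625, 34.04466247558594), 13.714629173278809)
stile_a 0.61 [382.  86. 463. 250.] 8817 47.8 ((519.2818603515625, -61.74794006347656), (157.74876403808594, 62.61125946044922), 13.709452629089355)
```

View pics/w3.png

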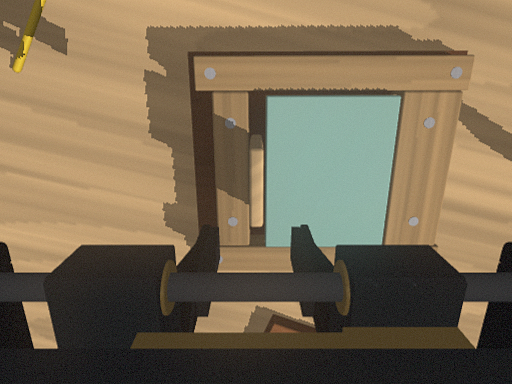

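The spacer stands in the wide gap (crop ~257,180), top at 98 mm, so fully down. Moving over the front's centre with the fingers shut, then pressing.

{"name": "send_rows", "arguments": {
  "moves": "0 17 0 0 0;0 25 0 0 0;0 26 0 0 0;0 0 0 0 0;0 0 0 0 0;0 0 0 0 0;0 0 0 0 0;0 0 0 0 0;0 0 30 0 0;0 0 30 0 0;0 0 30 0 0;0 0 20 0 0;0 0 10 0 0;0 0 5 0 0;0 0 0 0 0;0 0 0 0 0;0 0 0 0 0"
}}

```text
time_s: 12.95
position: [0.5418, -0.1499, 0.0642]
tcp_rot: [[-0.235, 0.003, -0.972], [0.972, -0.001, -0.235], [-0.002, -1.0, -0.002]]
force: [-0.4, 0.1, 0.5]
opening: 0.005
```

{"name": "send_rows", "arguments": {
  "moves": "0 0 1.5 0 0;0 0 1.5 0 0;0 0 1.5 0 0;0 0 1.5 0 0;0 0 1.5 0 0;0 0 1.5 0 0;0 0 1.5 0 0;0 0 1.5 0 0;0 0 1 0 0;0 0 1 0 0;0 0 0 0 0;0 0 0 0 0"
}}

```text
time_s: 13.95
position: [0.5411, -0.1494, 0.0498]
tcp_rot: [[-0.236, 0.001, -0.972], [0.972, -0.001, -0.236], [-0.001, -1.0, -0.001]]
force: [-1.4, 0.2, 8.7]
opening: 0.006
```

{"name": "send_rows", "arguments": {
  "moves": "0 0 1 0 0;0 0 0.7 0 0;0 0 0.5 0 0;0 0 0 0 0;0 0 0 0 0;0 0 0 0 0"
}}

```text
time_s: 14.45
position: [0.541, -0.1494, 0.0484]
tcp_rot: [[-0.236, 0.001, -0.972], [0.972, -0.001, -0.236], [-0.001, -1.0, -0.001]]
force: [-2.6, 0.1, 13.5]
opening: 0.005
```

{"name": "send_rows", "arguments": {
  "moves": "0 0 0.3 0 0;0 0 0.3 0 0;0 0 0 0 0;0 0 0 0 0;0 0 0 0 0"
}}

```text
time_s: 14.87
position: [0.5411, -0.1494, 0.0483]
tcp_rot: [[-0.236, 0.001, -0.972], [0.972, -0.001, -0.236], [-0.001, -1.0, -0.001]]
force: [-2.0, 1.4, 17.4]
opening: 0.005
```

```bash
cat > w4.py <<'E'
from h import *
c,T=wrist(); cv2.imwrite("pics/w4.png",c["image"]); s=read_state(); print(np.round(s["position"],4),np.round(s["force"],1))
for c,W in ((c,pts(c,T)),)+tuple((k,pts(k)) for k in (capture("side"),capture("top"))):
  for o in ["front","spacer","stile_a"]:
    for d in masks_of(c,o)[:2]:
        q=W[d["region"]]*1000; q=q[np.isfinite(q[:,0])]; z=np.median(q[:,2]); g=q[abs(q[:,2]-z)<3]
        print(o,round(d["p"],2),np.round(d["bbox"]),len(g),z.round(1),np.median(g,0).round(1),np.percentile(q[:,2],99).round(1))
E
python3 w4.py
```

```text
[ 0.5411 -0.1494  0.0483] [-2.1  1.8 15.5]
front 0.62 [135. 100. 376. 336.] 31125 47.9 [ 500.4 -158.4   48. ] 49.4
spacer 0.92 [ 65. 169. 147. 330.] 773 86.3 [ 537.7 -214.    86.4] 98.9
stile_a 0.85 [ 36.  96. 130. 335.] 7514 47.7 [ 511.9 -251.    47.9] 49.7
stile_a 0.73 [364.  92. 499. 349.] 21328 47.8 [491.  -63.1  47.9] 49.3
front 0.72 [216. 218. 274. 259.] 664 47.7 [ 498.5 -163.5   47.8] 121.8
front 0.55 [299. 149. 321. 191.] 24 82.0 [771.4  76.   81.9] 160.2
spacer 0.73 [240. 242. 265. 257.] 34 74.5 [ 561.6 -220.    74.3] 99.4
spacer 0.56 [218. 176. 230. 199.] 16 50.8 [482.   73.1  50.8] 146.5
stile_a 0.95 [226. 247. 285. 274.] 520 46.9 [ 560.8 -241.5   47.7] 51.1
stile_a 0.59 [212. 203. 261. 225.] 254 47.7 [470.7 -71.   47.9] 51.3
front 0.6 [285. 187. 325. 231.] 191 48.0 [ 583.1 -108.8   47.7] 54.0
spacer 0.43 [225. 228. 241. 233.] 33 79.5 [486.   93.7  80. ] 85.0
stile_a 0.87 [262. 196. 285. 243.] 412 48.0 [526.4 -49.4  48. ] 159.1
stile_a 0.6 [317. 186. 334. 194.] 89 47.7 [ 618.  -224.5   47.6] 122.4
```

View pics/w4.png

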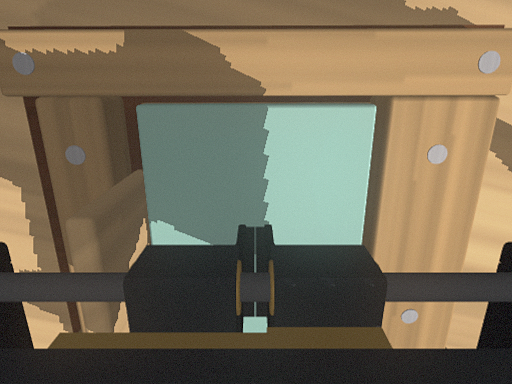

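The front is flush at 48 mm, level with the bars. The spacer is still in its gap (left, ~110,240) with its top at 98–99 mm, and the press is steady at about 16 N. Handing in.

```bash
python3 -c "
from rig import *
print(hand_in())"
```

```text
the job is handed in; nothing more can be done
None
```

The job is done and handed in at about 15 s on the robot's clock. I took the plywood spacer out of its rack, lowered it into the 16 mm gap beside the narrow stile and let go of it there. I then pressed the drawer front down with the shut fingers and handed in while still holding it.

- **Front:** the last check put its top at 47.7–48.0 mm, level with the bars, with a steady push of about 16–17 N (the springs push up about 9 N when flush).
- **Spacer:** it met the gap floor with 9.5 N. After release its top read about 98 mm, which is right for fully down. It was still in the gap, with its top at 98–99 mm, while the front was pressed.
- **Other things on the bench:** no step was aimed at them and none of the forces read pointed to contact. I did not measure their positions again at the end.
- **Network disagreement:** in the last top view the spacer detection (0.43) was really the purple look-alike board. The gripper probably hid the real spacer there; the wrist and side views both showed it in place.

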